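# Sieve the curtain weights from the dryer balls and park the sieve under the shelf riser

### The arm

A 7-joint arm with a two-finger parallel gripper is mounted at the origin on the work surface. World frame = base frame: x ahead of the robot, y to its left, z up, the work surface at z = 0. Lengths are in m, angles in rad, forces in N, time in s.
With the tool pointing down it reaches from about 0.425 to 0.925 m from the base axis. Payload 6.8 kg.
Tool frame: the origin (TCP) lies between the finger pads; the fingertips stand r.tcp_to_tips ahead of it and the grasp point (between the pads) lies 3 mm ahead of it (r.tcp_to_tips is the distance from the TCP to the fingertips, in m); z points along the fingers, y is the line along which they close (so a half turn about z gives the same grasp; the last joint's range is limited). The gripper opens to 85 mm and grips with 20 to 120 N. Pads are 22 mm wide; open, the fingers measure 114 mm over their backs; the gripper's body (76 mm by 85 mm) begins 54 mm behind the grasp point. The pads swing forward as they close: fully open they stand 13 mm farther back than shut.
Start: joints at [1.063, 0.477, 0.022, 1.555, -0.011, 1.109, -0.083], TCP at [0.263, -0.622, 0.253] pointing down, gripper open.
Joint ranges: [-2.96, 2.96], [-0.34, 2.1], [-1.41, 1.46], [0.24, 2.44], [-1.37, 4.51], [0.17, 1.92], [-2.96, 2.96]. Speed limits (rad/s): [2.39, 2.39, 3.14, 3.14, 3.14, 3.14, 3.14].

### API

Orientations are given as a rotation vector (axis times angle).
In Python, from bench import r gives the robot as it stands. The module is installed in compiled form; this text tells all that it offers.
- The arm moves only by the tool step_arm, never from a script. Its argument "moves" is a list of rows, each an object of numbers: "rx", "ry", "rz": the turn, a rotation vector about the tool's x, y, z in degrees; "dx", "dy", "dz": the shift along the tool's x, y, z in mm; "gripper": the opening, from -1 (shut) to 1 (fully open). In form: [{"rx": .., "ry": .., "rz": .., "dx": .., "dy": .., "dz": .., "gripper": ..}, ...]. A call has 1 to 20 rows; each row shifts and turns the commanded pose from where the row before left it, along the tool's axes as they then stand; what a row does not reach is not made up. A row lasts 1/8 s, in which the tool goes at most 62.5 mm and 10.7 degrees, less where a joint would pass 70% of its speed; a pose out of reach is approached as far as the arm can. A call is refused whole if a number of a shift passes 62.5 or a number of a turn 10.7, either way. A call with a gripper value outside its range is refused whole. The fingers move at their own pace and stop on an object; "grip_force" is the grip in N (left out, the last holds). Time passes only in rows, so rows that do not move let the fingers close. It gives the time, the measured TCP pose, the force, the opening and the grip force at its end, in the units of the state.
- r.get_obs(): the state, without advancing time (a new reading comes with each control period).
- r.grab_frame(name): name is "scene" or "top" or "wrist"; returns the picture (420x560x3 uint8, blue, green, red); there is no depth.
- r.camera_info(name): a dict with "mtx" (3x3 intrinsics, pixels), "rvec" (rotation vector, rad) and "tvec" (3), from world to camera coordinates, as OpenCV has them. Camera axes: x right, y down, z forward; pixel columns grow to the right and rows downward; lengths in m; the calibration is good to about 2 mm. A picture is of the moment at which its call begins: read the wrist's pose just before it. camera_info takes no time and is no camera call; for the wrist camera it gives the pose at the moment of the call.
- r.hand_in(): hands the job in; it is judged then, once.
The state is a dict: "clock": time; "joints": joint angles; "qvel": joint speeds; "tau": joint torques, N m; "tcp_pos": TCP position; "orientation": TCP orientation; "contact_force": force on the tool from outside, world axes, zero at the start; "moment": the same for the moment, N m; "grip_width": finger opening in m; "gripper_force": force on a finger pad.
Only numpy, scipy, OpenCV 4.12 (cv2) and the standard library are available. Lean on these libraries where they do the work, as an engineer would, in place of code of your own. Each camera call takes 0.05 s, during which the arm holds its last target. There are 200 camera calls.

### The job

Lift the slotted sieve by its arched top handle, hold it level over the white catch tray and shake it side to side until all four steel curtain weights have dropped into the tray and only the two dryer balls are left in the sieve. Then put the sieve down on the ledge in front of the low shelf riser with its end handle facing out, let go, take it by the end handle instead and slide it in until the pan is wholly under the riser. Keep the sieve level throughout and leave the jar, ramekin, lint roller and spoon where they are.

Things in the scene. Friction and masses are not known exactly. Their poses are not given: they have to be found in the camera images.
- sieve: Aluminium slotted sieve, 0.26 kg empty: square pan 152 x 152 mm, walls 44 mm high. Origin: centre of its underside; z up; end handle at -x. Floor top 10 mm above the origin: a solid strip along x in the middle (y -23 to 23 mm, the weights start on it), then on each side a slot from 23 to 59 mm off the middle, all along the pan, crossed by one thin rod at x = 0; solid from there to the wall.
- arch_grip (a point): Centre of the black grip of the arched top handle: a bar 80 mm long along the sieve's x, 14 mm wide along its y and 20 mm high, 111 mm above the sieve's underside over the pan's centre. Take it from above with the fingers closing along the sieve's y. Axes as the sieve's.
- sieve_handle: The end handle, fixed to the sieve at the -x end of the pan. Origin and axes are those of sieve. Its black grip is a bar along the sieve's x from 105 to 171 mm off the pan's centre (on the -x side; take it at about 148 mm), 16 mm wide along y, 24 mm high (12 to 36 mm above the ledge when the sieve stands). Take it from above with the fingers closing along y.
- sieve_arch: The arched top handle, fixed to the sieve: thin rods in the x-z plane over the pan with a flat black grip on top, 121 mm high over all, 14 mm wide. Origin and axes are those of sieve.
- weight1: Curtain weight: plain dull steel disc, 28 mm across, 6 mm thick, 28 g. Origin: centre of the face that is down at the start. It stays put in smooth level motion and slides when the sieve is accelerated by over about 1.5 to 2.1 m/s2 or tilted 10 degrees; drops through once its centre is off the strip. Quick strokes of about 50 mm to and fro along the sieve's y, each in under 0.2 s, shake it off.
- weight2: Curtain weight: plain dull steel disc, 28 mm across, 6 mm thick, 28 g. Origin: centre of the face that is down at the start. It stays put in smooth level motion and slides when the sieve is accelerated by over about 1.5 to 2.1 m/s2 or tilted 10 degrees; drops through once its centre is off the strip. Quick strokes of about 50 mm to and fro along the sieve's y, each in under 0.2 s, shake it off.
- weight3: Curtain weight: plain dull steel disc, 28 mm across, 6 mm thick, 28 g. Origin: centre of the face that is down at the start. It stays put in smooth level motion and slides when the sieve is accelerated by over about 1.5 to 2.1 m/s2 or tilted 10 degrees; drops through once its centre is off the strip. Quick strokes of about 50 mm to and fro along the sieve's y, each in under 0.2 s, shake it off.
- weight4: Curtain weight: plain dull steel disc, 28 mm across, 6 mm thick, 28 g. Origin: centre of the face that is down at the start. It stays put in smooth level motion and slides when the sieve is accelerated by over about 1.5 to 2.1 m/s2 or tilted 10 degrees; drops through once its centre is off the strip. Quick strokes of about 50 mm to and fro along the sieve's y, each in under 0.2 s, shake it off.
- ball1: Dryer ball: hard plastic ball 60 mm across with low nubs, 50 g. Origin at its centre. It rests in a slot of the sieve, too big to pass, about 34 mm above the sieve's underside.
- ball2: Dryer ball: hard plastic ball 60 mm across with low nubs, 50 g. Origin at its centre. It rests in a slot of the sieve, too big to pass, about 34 mm above the sieve's underside.
- tray: White open catch tray fixed on the ledge, 230 mm along x, 240 mm along y, 50 mm high outside, walls and floor 5 mm. Origin: centre of its underside, z up. It may be to the left or to the right.
- riser: White low shelf riser fixed on the ledge, on the other side than the tray: two side panels and a slatted top, open in front. Origin: ledge level, middle of the mouth (front edge); x inwards, y across, z up. Bay 185 mm wide, 140 mm high; 200 mm deep; top at 150 mm. A 20 mm high bar stops the pan 190 mm in. The pan is wholly under when its centre is 76 mm or more along the riser's x.
- turntable: Plastic turntable organiser fixed on the ledge beyond the sieve, 180 mm across, 35 mm high, carrying the jar and the ramekin. Origin: centre of its underside. Not to be used.
- jar: Bystander: glass jar with a twist cap, 68 mm across, 110 mm high, standing on the turntable. Origin: centre of its underside.
- ramekin: Bystander: white ceramic ramekin, 72 mm across, 45 mm high, on the turntable. Origin: centre of its underside.
- lint_roller: Bystander: lint roller with blue handle, 215 mm long, 48 mm thick, lying at the left edge of the work. Origin: under its middle; x along it.
- spoon: Bystander: steel measuring spoon, 150 mm long, lying at the right edge of the work. Origin: under its middle; x along it.
Mind the look-alikes: they are no part of the job. Leave any red look-alike of the ball2 alone. Leave any purple or turquoise look-alike of the ball1 alone.

How it is judged:
By the outcome, as a careful person would: the job done as asked, in the order asked, and still so for the second after the job is handed in, with the robot touching nothing.
It also fails if it takes over 64 s, if anything falls off the work surface, if the arm or the gripper's body presses on something with over 40 N, if the wrist force passes 120 N, or if a joint passes its speed limit or range.

## Working session

There is one attempt and no reset: what is moved stays moved. The work goes in short steps, Python scripts to look and compute and a tool call to move; the robot and the scene stay as the last step left them, time stands still between calls to the robot, and variables do not carry over. Pictures are saved under pics/ and viewed, at most 10 in all, crops included, and the job is handed in when it is done.

Besides the shell and the picture viewer there is one more tool, called after "Request:" as name(argument=value, ...) on one line, values as JSON. step_arm: Moves the arm, as the interface text tells. Its arguments: {"type":"object","properties":{"moves":{"type":"array","items":{"type":"object","properties":{"rx":{"type":"number"},"ry":{"type":"number"},"rz":{"type":"number"},"dx":{"type":"number"},"dy":{"type":"number"},"dz":{"type":"number"},"gripper":{"type":"number"}}}},"grip_force":{"type":"number"}},"required":["moves"]}

```bash
mkdir -p pics; cat > h.py <<'E'
import numpy as np, cv2
from bench import r
def cam(n):
    c=r.camera_info(n); R=cv2.Rodrigues(np.array(c["rvec"],float))[0]; return np.array(c["mtx"]),R,np.array(c["tvec"],float).ravel()
def ray(n,u,v,z,C=None):
    K,R,t=C or cam(n); d=R.T@np.linalg.inv(K)@[u,v,1]; o=-R.T@t
    return o+d*(z-o[2])/d[2]
def proj(n,p,C=None):
    K,R,t=C or cam(n); q=K@(R@np.array(p,float)+t); return q[:2]/q[2]
E
python3 - <<'E'
from h import *
for n in("scene","top"):
    f=r.grab_frame(n); cv2.imwrite(f"pics/{n}0.png",f)
    K,R,t=cam(n); print(n,-R.T@t,R[2],K[0,0])
o=r.get_obs();print(o["tcp_pos"],o["orientation"],o["clock"],o["grip_width"],r.tcp_to_tips)
print(cv2.Rodrigues(np.array(o["orientation"]))[0])
E
```

```text
scene [1.03817039 0.56979055 1.16722591] [-0.34621137 -0.44326569 -0.82683324] 488.07424279903256
top [0.44767332 0.00635348 1.26713071] [ 0.12297298  0.00954961 -0.99236407] 437.18021731200906
[ 0.26250961 -0.62131499  0.25241854] [-3.07745293e+00 -6.23501729e-01  7.01962029e-04] 0.1 0.08573593873683953 0.022
[[ 9.21140875e-01  3.89228613e-01 -7.58524760e-04]
 [ 3.89229334e-01 -9.21139674e-01  1.49221907e-03]
 [-1.17892890e-04 -1.66978407e-03 -9.99998599e-01]]
```

View pics/scene0.png

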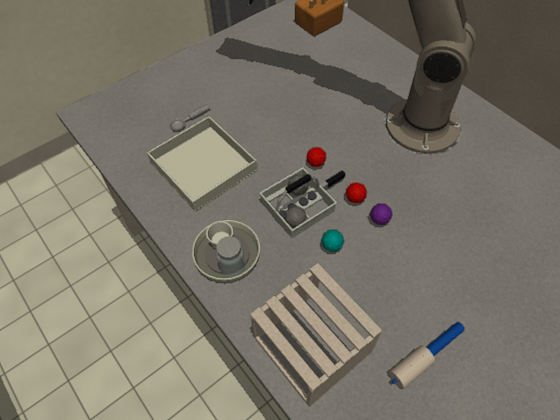

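View pics/top0.png

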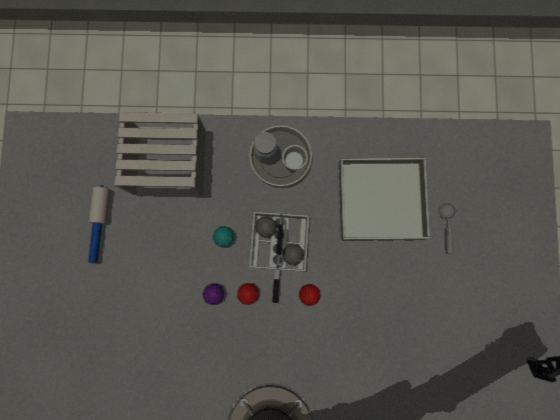

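The scene view shows the tray at (200,160) and the riser at (315,340). The top view shows the sieve at (279,242) with its end handle pointing down (-x), the tray at (384,200), and the riser at (158,150) on the left. I'll measure these next.

```bash
python3 - <<'E'
from h import *
f=cv2.imread("pics/top0.png"); 
def P(s,u,v,z): print(s,(u,v),np.round(ray("top",u,v,z),3))
for u,v in((253,213),(309,214),(306,270),(250,269)):P("sieve",u,v,.044)
for u,v in((341,159),(425,158),(429,239),(342,240)):P("tray",u,v,.05)
for u,v in((119,115),(198,114),(195,187),(116,185)):P("riser",u,v,.15)
g=cv2.cvtColor(f,cv2.COLOR_BGR2GRAY)
m=(g<40).astype(np.uint8); m[:, :240]=0;m[:,320:]=0;m[:200]=0;m[310:]=0
n,l,s,c=cv2.connectedComponentsWithStats(m)
for i in range(1,n):
    if s[i,4]>15:
        print(s[i],c[i]); P("blob z.02/.12",*c[i],.036);P("",*c[i],.121)
a=cv2.resize(f[195:315,230:330],None,fx=5,fy=5,interpolation=cv2.INTER_CUBIC)
b=cv2.resize(f[100:200,100:210],None,fx=2.6,fy=5*1.2/1.2,interpolation=cv2.INTER_CUBIC)
b=cv2.resize(f[100:200,100:210],(286,260),interpolation=cv2.INTER_CUBIC)
o=np.zeros((600,790,3),np.uint8);o[:,:500]=a;o[:260,502:788]=b
cv2.imwrite("pics/crop1.png",cv2.convertScaleAbs(o,alpha=1.6))
E
```

```text
sieve (253, 213) [0.591 0.06  0.044]
sieve (309, 214) [ 0.592 -0.097  0.044]
sieve (306, 270) [ 0.435 -0.09   0.044]
sieve (250, 269) [0.435 0.065 0.044]
tray (341, 159) [ 0.75  -0.187  0.05 ]
tray (425, 158) [ 0.757 -0.425  0.05 ]
tray (429, 239) [ 0.527 -0.43   0.05 ]
tray (342, 240) [ 0.52  -0.189  0.05 ]
riser (119, 115) [0.834 0.417 0.15 ]
riser (198, 114) [0.841 0.208 0.15 ]
riser (195, 187) [0.644 0.208 0.15 ]
riser (116, 185) [0.646 0.414 0.15 ]
[272 224  12  31 176] [278.84659091 238.34090909]
blob z.02/.12 (np.float64(278.84659090909093), np.float64(238.3409090909091)) [ 0.522 -0.014  0.036]
 (np.float64(278.84659090909093), np.float64(238.3409090909091)) [ 0.517 -0.012  0.121]
[273 279   7  24 129] [275.72093023 290.73643411]
blob z.02/.12 (np.float64(275.72093023255815), np.float64(290.73643410852713)) [ 0.376 -0.007  0.036]
 (np.float64(275.72093023255815), np.float64(290.73643410852713)) [ 0.381 -0.006  0.121]
[240 283  19  21 119] [251.88235294 290.95798319]
blob z.02/.12 (np.float64(251.88235294117646), np.float64(290.9579831932773)) [0.375 0.059 0.036]
 (np.float64(251.88235294117646), np.float64(290.9579831932773)) [0.38  0.055 0.121]
[300 284  20  21 147] [309.3537415  293.46938776]
blob z.02/.12 (np.float64(309.3537414965986), np.float64(293.46938775510205)) [ 0.371 -0.101  0.036]
 (np.float64(309.3537414965986), np.float64(293.46938775510205)) [ 0.376 -0.093  0.121]
```

View pics/crop1.png

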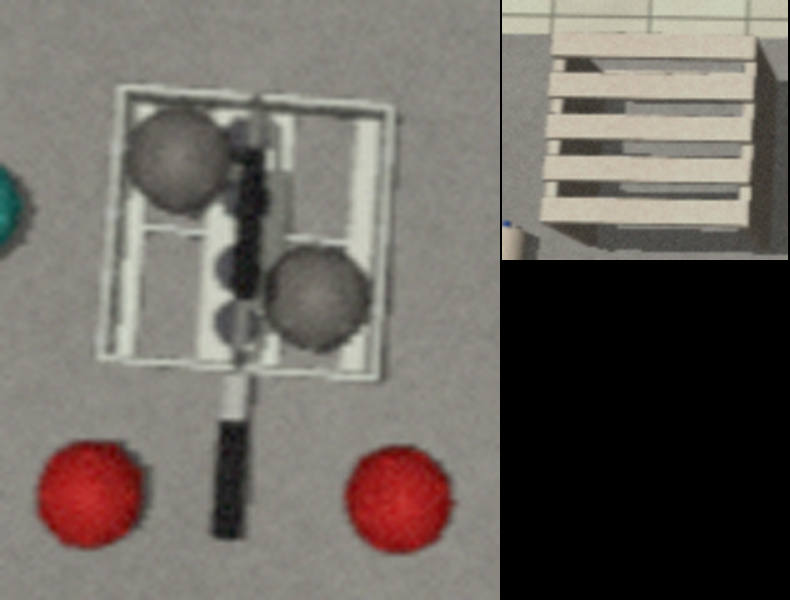

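Sieve centre is about (0.515,-0.014) with yaw about -3.5°. Tray centre is (0.639,-0.308), and its measured size matches the spec. The riser mouth is at (0.645,0.311) and faces -x. I'll rotate the tool and move above the arch.

Request:
step_arm(moves=[{"rz": 8.8,"gripper": 1},{"rz": 8.8},{"rz": 8.8},{"dx": 17.9,"dy": -51.8},{"dx": 17.9,"dy": -51.8},{"dx": 17.9,"dy": -51.8},{"dx": 17.9,"dy": -51.8},{"dx": 17.9,"dy": -51.8},{"dx": 17.9,"dy": -51.8},{"dx": 17.9,"dy": -51.8},{"dx": 17.9,"dy": -51.8},{"dx": 17.9,"dy": -51.8},{"dx": 17.9,"dy": -51.8},{"dx": 17.9,"dy": -51.8},{"dx": 17.9,"dy": -51.8},{},{}])

```text
invalid input at $.moves[0]: expected keys rx, ry, rz, dx, dy, dz, gripper
```

```bash
python3 - <<'E'
from h import *
o=r.get_obs();print(o["tcp_pos"],cv2.Rodrigues(np.array(o["orientation"]))[0].round(3),o["clock"],o["contact_force"])
C=cam("wrist");f=r.grab_frame("wrist");cv2.imwrite("pics/w1.png",f)
print(-C[1].T@C[2],C[1][2])
np.save("w1.npy",np.array([*C[0].ravel(),*C[1].ravel(),*C[2]]))
E
```

```text
[ 0.26250961 -0.62131499  0.25241854] [[ 0.921  0.389 -0.001]
 [ 0.389 -0.921  0.001]
 [-0.    -0.002 -1.   ]] 0.1 [-0.19743172 -0.84774131 -0.55106183]
[ 0.33800657 -0.58951013  0.37192443] [-0.29346136 -0.12158638 -0.94820735]
```

View pics/w1.png

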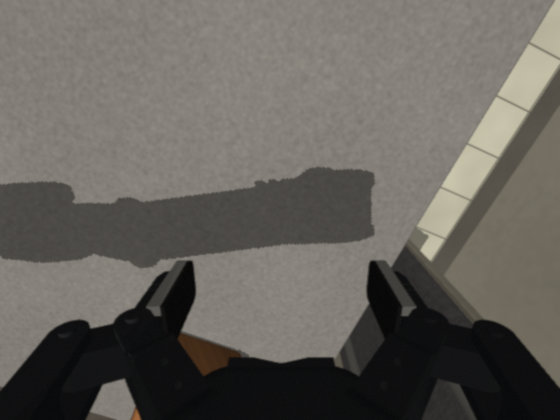

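The call was refused because every key is required in each row. The wrist view shows only the worktop and the arm's shadow, with the fingers at (185,290) and (375,290). The camera sits 82 mm ahead along tool +x. I'm resending with all keys.

Request:
step_arm(moves=[{"rx": 0,"ry": 0,"rz": 8.8,"dx": 0,"dy": 0,"dz": 0,"gripper": 1},{"rx": 0,"ry": 0,"rz": 8.8,"dx": 0,"dy": 0,"dz": 0,"gripper": 1},{"rx": 0,"ry": 0,"rz": 8.8,"dx": 0,"dy": 0,"dz": 0,"gripper": 1},{"rx": 0,"ry": 0,"rz": 0,"dx": 17.9,"dy": -51.8,"dz": 0,"gripper": 1},{"rx": 0,"ry": 0,"rz": 0,"dx": 17.9,"dy": -51.8,"dz": 0,"gripper": 1},{"rx": 0,"ry": 0,"rz": 0,"dx": 17.9,"dy": -51.8,"dz": 0,"gripper": 1},{"rx": 0,"ry": 0,"rz": 0,"dx": 17.9,"dy": -51.8,"dz": 0,"gripper": 1},{"rx": 0,"ry": 0,"rz": 0,"dx": 17.9,"dy": -51.8,"dz": 0,"gripper": 1},{"rx": 0,"ry": 0,"rz": 0,"dx": 17.9,"dy": -51.8,"dz": 0,"gripper": 1},{"rx": 0,"ry": 0,"rz": 0,"dx": 17.9,"dy": -51.8,"dz": 0,"gripper": 1},{"rx": 0,"ry": 0,"rz": 0,"dx": 17.9,"dy": -51.8,"dz": 0,"gripper": 1},{"rx": 0,"ry": 0,"rz": 0,"dx": 17.9,"dy": -51.8,"dz": 0,"gripper": 1},{"rx": 0,"ry": 0,"rz": 0,"dx": 17.9,"dy": -51.8,"dz": 0,"gripper": 1},{"rx": 0,"ry": 0,"rz": 0,"dx": 17.9,"dy": -51.8,"dz": 0,"gripper": 1},{"rx": 0,"ry": 0,"rz": 0,"dx": 17.9,"dy": -51.8,"dz": 0,"gripper": 1},{"rx": 0,"ry": 0,"rz": 0,"dx": 0,"dy": 0,"dz": 0,"gripper": 1},{"rx": 0,"ry": 0,"rz": 0,"dx": 0,"dy": 0,"dz": 0,"gripper": 1}])

```text
clock: 2.28
tcp_pos: [0.5147, -0.0149, 0.253]
orientation: [3.14, -0.096, -0.001]
contact_force: [-0.7, -0.3, 0.1]
grip_width: 0.0855
gripper_force: 0.0
```

```bash
python3 - <<'E'
from h import *
o=r.get_obs();print(o["tcp_pos"],cv2.Rodrigues(np.array(o["orientation"]))[0].round(3),o["clock"],o["joints"])
f=r.grab_frame("wrist");cv2.imwrite("pics/w2.png",f)
for p in((.515,-.014,.121),(.475,-.0115,.121),(.555,-.0165,.121)):print(proj("wrist",p))
E
```

```text
[ 0.51465464 -0.01489752  0.25295642] [[ 0.998 -0.061 -0.001]
 [-0.061 -0.998 -0.001]
 [-0.001  0.001 -1.   ]] 2.275 [ 0.11874145  0.22836725 -0.24494529  1.92029801  0.06569932  1.00149241
 -1.78723269]
[279.10100313 199.22590103]
[279.16626224 240.59402196]
[279.02911811 153.65757806]
```

View pics/w2.png

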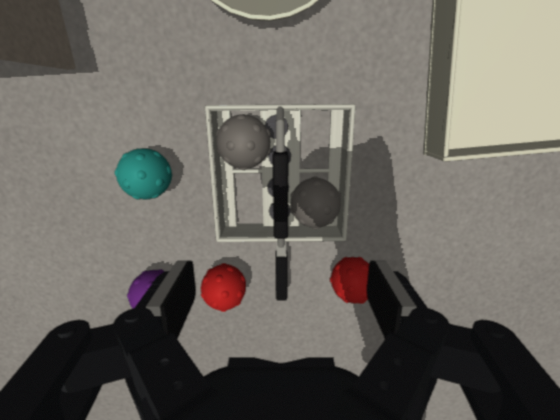

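The grip spans rows 152–238 at column 281, against a predicted 153–240 at column 279, so the alignment is good. Next I descend and close.

Request:
step_arm(grip_force=70, moves=[{"rx": 0,"ry": 0,"rz": 0,"dx": 0,"dy": 0,"dz": 35,"gripper": 1},{"rx": 0,"ry": 0,"rz": 0,"dx": 0,"dy": 0,"dz": 35,"gripper": 1},{"rx": 0,"ry": 0,"rz": 0,"dx": 0,"dy": 0,"dz": 35,"gripper": 1},{"rx": 0,"ry": 0,"rz": 0,"dx": 0,"dy": 0,"dz": 34,"gripper": 1},{"rx": 0,"ry": 0,"rz": 0,"dx": 0,"dy": 0,"dz": 0,"gripper": 1},{"rx": 0,"ry": 0,"rz": 0,"dx": 0,"dy": 0,"dz": 0,"gripper": -1},{"rx": 0,"ry": 0,"rz": 0,"dx": 0,"dy": 0,"dz": 0,"gripper": -1},{"rx": 0,"ry": 0,"rz": 0,"dx": 0,"dy": 0,"dz": 0,"gripper": -1},{"rx": 0,"ry": 0,"rz": 0,"dx": 0,"dy": 0,"dz": 0,"gripper": -1},{"rx": 0,"ry": 0,"rz": 0,"dx": 0,"dy": 0,"dz": 0,"gripper": -1},{"rx": 0,"ry": 0,"rz": 0,"dx": 0,"dy": 0,"dz": 0,"gripper": -1},{"rx": 0,"ry": 0,"rz": 0,"dx": 0,"dy": 0,"dz": 0,"gripper": -1}])

```text
clock: 3.82
tcp_pos: [0.5155, -0.0145, 0.1151]
orientation: [3.14, -0.096, 0.002]
contact_force: [-2.0, -1.0, 7.3]
grip_width: 0.0129
gripper_force: 69.5
```

Request:
step_arm(moves=[{"rx": 0,"ry": 0,"rz": 0,"dx": 0,"dy": 0,"dz": -4,"gripper": -1},{"rx": 0,"ry": 0,"rz": 0,"dx": 0,"dy": 0,"dz": -9,"gripper": -1},{"rx": 0,"ry": 0,"rz": 0,"dx": 0,"dy": 0,"dz": -14,"gripper": -1},{"rx": 0,"ry": 0,"rz": 0,"dx": 0,"dy": 0,"dz": -16,"gripper": -1},{"rx": 0,"ry": 0,"rz": 0,"dx": 0,"dy": 0,"dz": -14,"gripper": -1},{"rx": 0,"ry": 0,"rz": 0,"dx": 0,"dy": 0,"dz": -9,"gripper": -1},{"rx": 0,"ry": 0,"rz": 0,"dx": 0,"dy": 0,"dz": -4,"gripper": -1},{"rx": 0,"ry": 0,"rz": 0,"dx": 0,"dy": 0,"dz": 0,"gripper": -1},{"rx": 0,"ry": 0,"rz": 0,"dx": 0,"dy": 0,"dz": 0,"gripper": -1}])

```text
clock: 4.95
tcp_pos: [0.5147, -0.0145, 0.1838]
orientation: [3.14, -0.096, -0.002]
contact_force: [0.4, 0.7, -5.2]
grip_width: 0.0126
gripper_force: 68.3
```

```bash
python3 - <<'E'
from h import *
o=r.get_obs();print(o["tcp_pos"],o["moment"],o["contact_force"])
a=r.grab_frame("scene")[120:280,220:400];b=r.grab_frame("wrist")
o=np.zeros((420,1034//2+0+283,3),np.uint8)
o=np.zeros((420,800,3),np.uint8);o[:,:420]=b[:,70:490];o[:338,420:800]=cv2.resize(a,(380,338),interpolation=cv2.INTER_CUBIC)
cv2.imwrite("pics/l1.png",o)
E
```

```text
[ 0.51465017 -0.01447943  0.18380747] [-0.02368663 -0.04101243  0.0051207 ] [ 0.44861831  0.66097872 -5.21468266]
```

View pics/l1.png

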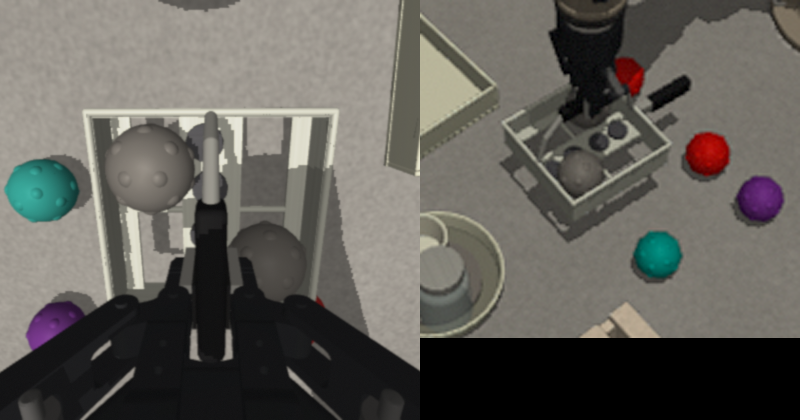

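The sieve is lifted and level, and both balls and the weights are still in it; the wrist view shows weights at about (207,140) and (212,185). Next is a smooth carry to the tray.

Request:
step_arm(moves=[{"rx": 0,"ry": 0,"rz": 0,"dx": 2.7,"dy": 5.4,"dz": 0,"gripper": -1},{"rx": 0,"ry": 0,"rz": 0,"dx": 6.2,"dy": 12.6,"dz": 0,"gripper": -1},{"rx": 0,"ry": 0,"rz": 0,"dx": 9.7,"dy": 19.7,"dz": 0,"gripper": -1},{"rx": 0,"ry": 0,"rz": 0,"dx": 13.3,"dy": 26.9,"dz": 0,"gripper": -1},{"rx": 0,"ry": 0,"rz": 0,"dx": 15.9,"dy": 32.3,"dz": 0,"gripper": -1},{"rx": 0,"ry": 0,"rz": 0,"dx": 17.7,"dy": 35.9,"dz": 0,"gripper": -1},{"rx": 0,"ry": 0,"rz": 0,"dx": 17.7,"dy": 35.9,"dz": 0,"gripper": -1},{"rx": 0,"ry": 0,"rz": 0,"dx": 16.8,"dy": 34.1,"dz": 0,"gripper": -1},{"rx": 0,"ry": 0,"rz": 0,"dx": 14.2,"dy": 28.7,"dz": 0,"gripper": -1},{"rx": 0,"ry": 0,"rz": 0,"dx": 10.6,"dy": 21.5,"dz": 0,"gripper": -1},{"rx": 0,"ry": 0,"rz": 0,"dx": 8,"dy": 16.2,"dz": 0,"gripper": -1},{"rx": 0,"ry": 0,"rz": 0,"dx": 4.9,"dy": 9.9,"dz": 0,"gripper": -1},{"rx": 0,"ry": 0,"rz": 0,"dx": 2.2,"dy": 4.5,"dz": 0,"gripper": -1},{"rx": 0,"ry": 0,"rz": 0,"dx": 0.9,"dy": 1.8,"dz": 0,"gripper": -1},{"rx": 0,"ry": 0,"rz": 0,"dx": 0,"dy": 0,"dz": 0,"gripper": -1},{"rx": 0,"ry": 0,"rz": 0,"dx": 0,"dy": 0,"dz": 0,"gripper": -1}])

```text
clock: 7.05
tcp_pos: [0.6382, -0.3072, 0.1844]
orientation: [-3.14, 0.094, 0.0]
contact_force: [-0.5, -0.1, -4.4]
grip_width: 0.013
gripper_force: 68.3
```

```bash
python3 - <<'E'
from h import *
o=r.get_obs();print(o["tcp_pos"],o["moment"],o["contact_force"])
a=r.grab_frame("wrist");cv2.imwrite("pics/w3.png",a)
for p in((.754,-.193,.05),(.754,-.423,.05)):print(proj("wrist",p))
E
```

```text
[ 0.63820614 -0.30716813  0.1844003 ] [ 0.02653831 -0.04590477 -0.00299779] [-0.46052062 -0.06036194 -4.44579878]
[124.62730478  64.88244822]
[424.60724993  44.93024118]
```

View pics/w3.png

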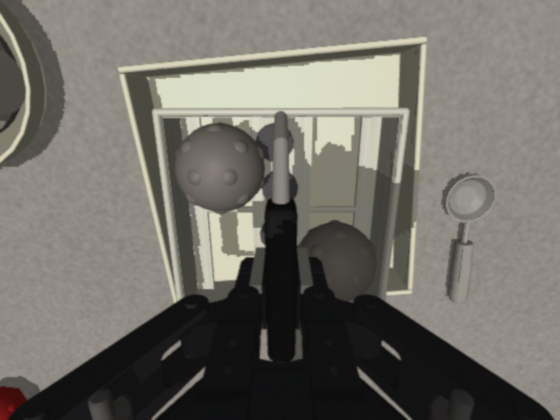

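The tray corners at (122,68) and (425,40) match the prediction, and the sieve is centred over the tray. Time to shake.

Request:
step_arm(moves=[{"rx": 0,"ry": 0,"rz": 0,"dx": 0,"dy": 25,"dz": 0,"gripper": -1},{"rx": 0,"ry": 0,"rz": 0,"dx": 0,"dy": -50,"dz": 0,"gripper": -1},{"rx": 0,"ry": 0,"rz": 0,"dx": 0,"dy": 50,"dz": 0,"gripper": -1},{"rx": 0,"ry": 0,"rz": 0,"dx": 0,"dy": -50,"dz": 0,"gripper": -1},{"rx": 0,"ry": 0,"rz": 0,"dx": 0,"dy": 50,"dz": 0,"gripper": -1},{"rx": 0,"ry": 0,"rz": 0,"dx": 0,"dy": -50,"dz": 0,"gripper": -1},{"rx": 0,"ry": 0,"rz": 0,"dx": 0,"dy": 50,"dz": 0,"gripper": -1},{"rx": 0,"ry": 0,"rz": 0,"dx": 0,"dy": -25,"dz": 0,"gripper": -1},{"rx": 0,"ry": 0,"rz": 0,"dx": 0,"dy": 0,"dz": 0,"gripper": -1},{"rx": 0,"ry": 0,"rz": 0,"dx": 0,"dy": 0,"dz": 0,"gripper": -1}])

```text
clock: 8.35
tcp_pos: [0.6383, -0.3086, 0.1846]
orientation: [3.139, -0.095, 0.001]
contact_force: [0.5, -1.0, -3.7]
grip_width: 0.0129
gripper_force: 70.9
```

```bash
python3 - <<'E'
from h import *
o=r.get_obs();print(o["tcp_pos"],o["moment"],o["contact_force"])
a=r.grab_frame("scene")[110:220,140:280];b=r.grab_frame("wrist")
o=np.zeros((420,800,3),np.uint8);o[:,:400]=b[:,90:490];o[:314,400:800]=cv2.resize(a,(400,314),interpolation=cv2.INTER_CUBIC)
cv2.imwrite("pics/s1.png",o)
E
```

```text
[ 0.63828692 -0.30864369  0.18458945] [-0.05802513 -0.01928482  0.00782631] [ 0.5152252  -1.00156575 -3.67711224]
```

View pics/s1.png

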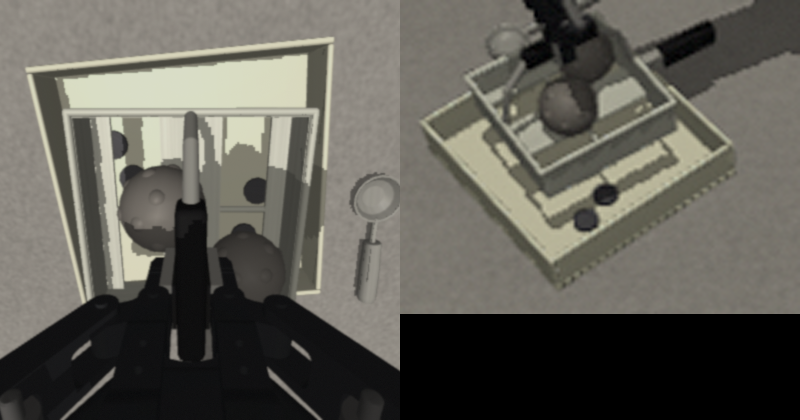

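All four discs look like they're in the tray. In the wrist view they sit at (118,144), (130,178), (257,190) and (242,232), each about 26 px wide, which fits tray depth rather than sieve depth. The scene view shows two at (585,218) and (605,195). I'll back off smoothly along x, then count them in the top view.

Request:
step_arm(moves=[{"rx": 0,"ry": 0,"rz": -0.5,"dx": -5,"dy": 0,"dz": -2,"gripper": -1},{"rx": 0,"ry": 0,"rz": -0.5,"dx": -12,"dy": 0,"dz": -4,"gripper": -1},{"rx": 0,"ry": 0,"rz": -0.5,"dx": -18,"dy": 0,"dz": -5,"gripper": -1},{"rx": 0,"ry": 0,"rz": -0.5,"dx": -20,"dy": 0,"dz": -5,"gripper": -1},{"rx": 0,"ry": 0,"rz": -0.5,"dx": -18,"dy": 0,"dz": -4,"gripper": -1},{"rx": 0,"ry": 0,"rz": -0.5,"dx": -15,"dy": 0,"dz": 0,"gripper": -1},{"rx": 0,"ry": 0,"rz": -0.5,"dx": -10,"dy": 0,"dz": 0,"gripper": -1},{"rx": 0,"ry": 0,"rz": 0,"dx": -5,"dy": 0,"dz": 0,"gripper": -1},{"rx": 0,"ry": 0,"rz": 0,"dx": 0,"dy": 0,"dz": 0,"gripper": -1}])

```text
clock: 9.57
tcp_pos: [0.5352, -0.3046, 0.2042]
orientation: [-3.142, -0.0, -0.0]
contact_force: [0.7, -0.9, -3.6]
grip_width: 0.0133
gripper_force: 71.0
```

```bash
python3 - <<'E'
from h import *
o=r.get_obs();print(o["tcp_pos"],cv2.Rodrigues(np.array(o["orientation"]))[0].round(3)[0],o["contact_force"],o["joints"])
for n in("top","scene","wrist"):
    C=cam(n);f=r.grab_frame(n);cv2.imwrite(f"pics/{n}_a.png",f)
    g=cv2.cvtColor(f,cv2.COLOR_BGR2GRAY)
    poly=np.array([proj(n,p,C) for p in((.745,-.198,.008),(.745,-.418,.008),(.533,-.418,.008),(.533,-.198,.008))]).astype(np.int32)
    k=np.zeros_like(g);cv2.fillPoly(k,[poly],1)
    m=((g<75)&(k>0)).astype(np.uint8)
    q,l,s,c=cv2.connectedComponentsWithStats(m)
    for i in range(1,q):
        if s[i,4]>25: print(n,s[i],c[i].round(),ray(n,*c[i],.011,C).round(3))
E
```

```text
[ 0.53521715 -0.30463262  0.20423823] [1. 0. 0.] [ 0.6767429  -0.94005287 -3.59651057] [ 0.53423512  0.43486496 -0.15566198  1.74289422  0.07917117  0.96988417
 -1.22269738]
top [352 181   8   9  59] [355. 185.] [ 0.683 -0.235  0.011]
top [357 193   8   9  59] [361. 197.] [ 0.648 -0.249  0.011]
top [ 364  201   56   37 1245] [395. 224.] [ 0.571 -0.347  0.011]
top [364 205  33   4  70] [381. 206.] [ 0.621 -0.307  0.011]
top [359 207   2  30  55] [360. 223.] [ 0.573 -0.246  0.011]
scene [201 132  22  24 130] [211. 144.] [ 0.575 -0.363  0.011]
scene [219 134  10  12  45] [223. 140.] [ 0.539 -0.351  0.011]
scene [191 147   8   7  41] [194. 150.] [ 0.63  -0.376  0.011]
scene [208 175   8   7  48] [211. 178.] [ 0.651 -0.251  0.011]
scene [201 184   8   7  51] [204. 187.] [ 0.686 -0.236  0.011]
wrist [206  25  16  17  37] [216.  36.] [ 0.676 -0.244  0.011]
wrist [176 119   9  45 133] [179. 141.] [ 0.579 -0.2    0.011]
wrist [199 140  66  44 467] [242. 156.] [ 0.563 -0.264  0.011]
wrist [327 141  20  13 171] [336. 148.] [ 0.573 -0.361  0.011]
wrist [376 175  10  10  66] [380. 181.] [ 0.538 -0.41   0.011]
```

Discs are confirmed at (0.684,-0.235), (0.650,-0.250), (0.63,-0.376) and (0.574,-0.362); two cameras agree on three of them, and the fourth shows only in the scene view. The load force of 3.6 N also fits the sieve plus balls alone. Next I carry the sieve left to the riser.

Request:
step_arm(moves=[{"rx": 0,"ry": 0,"rz": 0,"dx": 0,"dy": -6,"dz": 0,"gripper": -1},{"rx": 0,"ry": 0,"rz": 0,"dx": 0,"dy": -14,"dz": 0,"gripper": -1},{"rx": 0,"ry": 0,"rz": 0,"dx": 0,"dy": -22,"dz": 0,"gripper": -1},{"rx": 0,"ry": 0,"rz": 0,"dx": 0,"dy": -30,"dz": 0,"gripper": -1},{"rx": 0,"ry": 0,"rz": 0,"dx": 0,"dy": -38,"dz": 0,"gripper": -1},{"rx": 0,"ry": 0,"rz": 0,"dx": 0,"dy": -44,"dz": 0,"gripper": -1},{"rx": 0,"ry": 0,"rz": 0,"dx": 0,"dy": -48,"dz": 0,"gripper": -1},{"rx": 0,"ry": 0,"rz": 0,"dx": 0,"dy": -50,"dz": 0,"gripper": -1},{"rx": 0,"ry": 0,"rz": 0,"dx": 0,"dy": -50,"dz": 0,"gripper": -1},{"rx": 0,"ry": 0,"rz": 0,"dx": 0,"dy": -50,"dz": 0,"gripper": -1},{"rx": 0,"ry": 0,"rz": 0,"dx": 0,"dy": -50,"dz": 0,"gripper": -1},{"rx": 0,"ry": 0,"rz": 0,"dx": 0,"dy": -48,"dz": 0,"gripper": -1},{"rx": 0,"ry": 0,"rz": 0,"dx": 0,"dy": -44,"dz": 0,"gripper": -1},{"rx": 0,"ry": 0,"rz": 0,"dx": 0,"dy": -38,"dz": 0,"gripper": -1},{"rx": 0,"ry": 0,"rz": 0,"dx": 0,"dy": -30,"dz": 0,"gripper": -1},{"rx": 0,"ry": 0,"rz": 0,"dx": 0,"dy": -22,"dz": 0,"gripper": -1},{"rx": 0,"ry": 0,"rz": 0,"dx": 0,"dy": -14,"dz": 0,"gripper": -1},{"rx": 0,"ry": 0,"rz": 0,"dx": 0,"dy": -10,"dz": 0,"gripper": -1},{"rx": 0,"ry": 0,"rz": 0,"dx": 0,"dy": -6,"dz": 0,"gripper": -1},{"rx": 0,"ry": 0,"rz": 0,"dx": 0,"dy": -2,"dz": 0,"gripper": -1}])

```text
clock: 12.22
tcp_pos: [0.5354, 0.311, 0.2042]
orientation: [3.141, -0.001, 0.0]
contact_force: [-0.4, 0.5, -2.9]
grip_width: 0.013
gripper_force: 71.0
```

```bash
python3 - <<'E'
from h import *
o=r.get_obs();print(o["tcp_pos"],cv2.Rodrigues(np.array(o["orientation"]))[0].round(3)[0],o["contact_force"],o["joints"])
n="top";C=cam(n);f=r.grab_frame(n);cv2.imwrite(f"pics/{n}_b.png",f)
g=cv2.cvtColor(f,cv2.COLOR_BGR2GRAY)
k=np.zeros_like(g);k[160:240,343:427]=1
m=((g<75)&(k>0)).astype(np.uint8)
q,l,s,c=cv2.connectedComponentsWithStats(m)
for i in range(1,q):
    if s[i,4]>15: print(n,s[i],c[i].round(),ray(n,*c[i],.011,C).round(3))
b=r.grab_frame("wrist");s=r.grab_frame("scene")[220:400,240:400]
o=np.zeros((420,800,3),np.uint8);o[:,:420]=b[:,70:490];o[:420,420:794]=cv2.resize(s,(374,420),interpolation=cv2.INTER_CUBIC)
cv2.imwrite("pics/p1.png",o)
for p in((.645,.4035,.15),(.645,.2185,.15),(.645,.4035,0),(.645,.2185,0)):print(proj("wrist",p)-[70,0])
E
```

```text
[0.53535534 0.31100428 0.20424032] [ 1.    -0.001  0.   ] [-0.43032787  0.51533437 -2.86836144] [-0.35934808  0.45956215 -0.35699275  1.72357906  0.18653896  0.99207751
 -2.35618513]
top [343 160  84  77 551] [404. 182.] [ 0.694 -0.376  0.011]
top [352 181   8   9  59] [355. 185.] [ 0.683 -0.235  0.011]
top [357 193   8   9  58] [360. 197.] [ 0.648 -0.249  0.011]
top [400 201   9   9  63] [404. 205.] [ 0.627 -0.374  0.011]
top [395 218   9   9  62] [399. 222.] [ 0.577 -0.36   0.011]
top [350 239  25   1  25] [362. 239.] [ 0.526 -0.252  0.011]
top [388 239  38   1  38] [406. 239.] [ 0.528 -0.38   0.011]
[32.22452787 45.22655458]
[388.97208096  45.02282725]
[117.42300989  72.13197969]
[303.9939768  72.0336559]
```

View pics/p1.png

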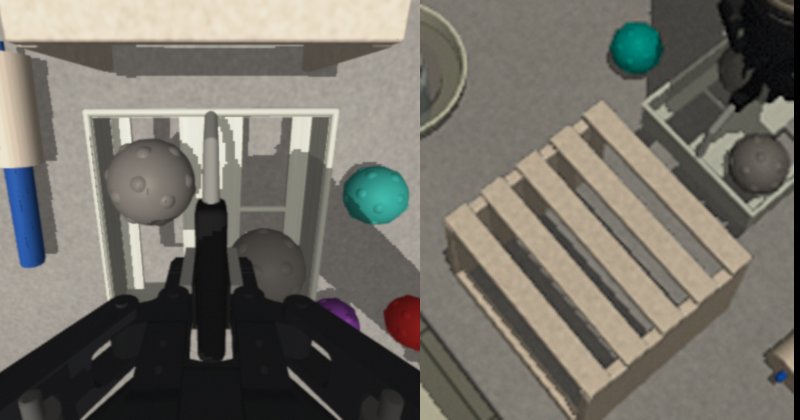

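All four discs are in the tray at (355,185), (360,197), (404,205) and (399,222), with both balls still in the sieve. The riser mouth edge is at rows 42–75, and the pan's centre column of 211 lines up with the bay's 208–211. Now I lower and release.

Request:
step_arm(moves=[{"rx": 0,"ry": 0,"rz": 0,"dx": 0,"dy": 0,"dz": 6,"gripper": -1},{"rx": 0,"ry": 0,"rz": 0,"dx": 0,"dy": 0,"dz": 12,"gripper": -1},{"rx": 0,"ry": 0,"rz": 0,"dx": 0,"dy": 0,"dz": 16,"gripper": -1},{"rx": 0,"ry": 0,"rz": 0,"dx": 0,"dy": 0,"dz": 18,"gripper": -1},{"rx": 0,"ry": 0,"rz": 0,"dx": 0,"dy": 0,"dz": 15,"gripper": -1},{"rx": 0,"ry": 0,"rz": 0,"dx": 0,"dy": 0,"dz": 10,"gripper": -1},{"rx": 0,"ry": 0,"rz": 0,"dx": 0,"dy": 0,"dz": 6,"gripper": -1},{"rx": 0,"ry": 0,"rz": 0,"dx": 0,"dy": 0,"dz": 3,"gripper": -1},{"rx": 0,"ry": 0,"rz": 0,"dx": 0,"dy": 0,"dz": 2,"gripper": -1},{"rx": 0,"ry": 0,"rz": 0,"dx": 0,"dy": 0,"dz": 1.5,"gripper": -1},{"rx": 0,"ry": 0,"rz": 0,"dx": 0,"dy": 0,"dz": 0,"gripper": -1},{"rx": 0,"ry": 0,"rz": 0,"dx": 0,"dy": 0,"dz": 0,"gripper": -1}])

```text
clock: 13.88
tcp_pos: [0.5354, 0.3115, 0.1152]
orientation: [-3.141, -0.0, -0.001]
contact_force: [-0.1, 0.2, -0.9]
grip_width: 0.013
gripper_force: 71.2
```

Request:
step_arm(moves=[{"rx": 0,"ry": 0,"rz": 0,"dx": 0,"dy": 0,"dz": 0.5,"gripper": -1},{"rx": 0,"ry": 0,"rz": 0,"dx": 0,"dy": 0,"dz": 0,"gripper": 0.2},{"rx": 0,"ry": 0,"rz": 0,"dx": 0,"dy": 0,"dz": 0,"gripper": 0.2},{"rx": 0,"ry": 0,"rz": 0,"dx": 0,"dy": 0,"dz": 0,"gripper": 0.2},{"rx": 0,"ry": 0,"rz": 0,"dx": 0,"dy": 0,"dz": 0,"gripper": 0.2},{"rx": 0,"ry": 0,"rz": 0,"dx": 0,"dy": 0,"dz": -10,"gripper": 0.2},{"rx": 0,"ry": 0,"rz": 0,"dx": 0,"dy": 0,"dz": -20,"gripper": 0.2},{"rx": 0,"ry": 0,"rz": 0,"dx": 0,"dy": 0,"dz": -35,"gripper": 0.2},{"rx": 0,"ry": 0,"rz": 0,"dx": 0,"dy": 0,"dz": -35,"gripper": 0.2},{"rx": 0,"ry": 0,"rz": 0,"dx": -30,"dy": 0,"dz": 0,"gripper": 0.2},{"rx": 0,"ry": 0,"rz": 0,"dx": -40,"dy": 0,"dz": 0,"gripper": 0.2},{"rx": 0,"ry": 0,"rz": 0,"dx": -40,"dy": 0,"dz": 0,"gripper": 0.2},{"rx": 0,"ry": 0,"rz": 0,"dx": -40,"dy": 0,"dz": 0,"gripper": 0.2},{"rx": 0,"ry": 0,"rz": -10.6,"dx": 0,"dy": 0,"dz": 0,"gripper": 0.2},{"rx": 0,"ry": 0,"rz": -10.6,"dx": 0,"dy": 0,"dz": 0,"gripper": 0.2},{"rx": 0,"ry": 0,"rz": -10.6,"dx": 0,"dy": 0,"dz": 0,"gripper": 0.2},{"rx": 0,"ry": 0,"rz": -10.6,"dx": 0,"dy": 0,"dz": 0,"gripper": 0.2},{"rx": 0,"ry": 0,"rz": -10.6,"dx": 0,"dy": 0,"dz": 0,"gripper": 0.2}])

```text
clock: 16.12
tcp_pos: [0.3855, 0.3117, 0.2159]
orientation: [2.807, 1.41, 0.003]
contact_force: [-0.2, 0.0, -0.0]
grip_width: 0.0511
gripper_force: 0.0
```

```bash
python3 - <<'E'
from h import *
o=r.get_obs();print(o["tcp_pos"],cv2.Rodrigues(np.array(o["orientation"]))[0].round(3)[0],o["joints"])
n="wrist";C=cam(n);f=r.grab_frame(n);cv2.imwrite("pics/w5.png",f)
g=cv2.cvtColor(f,cv2.COLOR_BGR2GRAY)
for p in((.3645,.311,.036),(.4305,.311,.036)):print(proj(n,p,C).round())
n="top";C=cam(n);f=r.grab_frame(n);cv2.imwrite("pics/top_c.png",f);g=cv2.cvtColor(f,cv2.COLOR_BGR2GRAY)
m=(g<40).astype(np.uint8);m[:200]=0;m[320:]=0;m[:,120:]*=1;m[:,230:]=0
q,l,s,c=cv2.connectedComponentsWithStats(m)
for i in range(1,q):
    if s[i,4]>20: print(s[i],c[i].round(1),ray(n,*c[i],.036,C).round(3))
E
```

```text
[0.38550351 0.31169664 0.21591728] [0.597 0.802 0.002] [-0.30146379  0.27974106 -0.58808705  1.98478738  0.1935869   0.92930018
 -1.6274513 ]
[265. 198.]
[317. 161.]
[152 214   9  31 182] [156.5 228.5] [0.543 0.333 0.036]
[ 94 224   9  39 159] [ 97.5 243.3] [0.498 0.497 0.036]
[  81  264   76   56 1633] [124.4 286.3] [0.38  0.414 0.036]
[159 270   8  23 159] [162.8 281. ] [0.397 0.308 0.036]
[202 284  23  21 362] [213. 294.] [0.364 0.166 0.036]
[ 55 299  13  19  38] [ 60.5 308.9] [0.315 0.588 0.036]
```

Request:
step_arm(moves=[{"rx": 0,"ry": 0,"rz": -10.6,"dx": 0,"dy": 0,"dz": 0,"gripper": 0.4},{"rx": 0,"ry": 0,"rz": -10.6,"dx": 0,"dy": 0,"dz": 0,"gripper": 0.4},{"rx": 0,"ry": 0,"rz": -10.6,"dx": 0,"dy": 0,"dz": 0,"gripper": 0.4},{"rx": 0,"ry": 0,"rz": -10.6,"dx": 0,"dy": 0,"dz": 0,"gripper": 0.4},{"rx": 0,"ry": 0,"rz": -10.6,"dx": 0,"dy": 0,"dz": 0,"gripper": 0.4},{"rx": 0,"ry": 0,"rz": -10.6,"dx": 0,"dy": 0,"dz": 0,"gripper": 0.4},{"rx": 0,"ry": 0,"rz": -10.6,"dx": 0,"dy": 0,"dz": 0,"gripper": 0.4},{"rx": 0,"ry": 0,"rz": -10.6,"dx": 0,"dy": 0,"dz": 0,"gripper": 0.4},{"rx": 0,"ry": 0,"rz": -10.6,"dx": 0,"dy": 0,"dz": 0,"gripper": 0.4},{"rx": 0,"ry": 0,"rz": -10.6,"dx": 0,"dy": 0,"dz": 0,"gripper": 0.4},{"rx": 0,"ry": 0,"rz": -10.6,"dx": 0,"dy": 0,"dz": 0,"gripper": 0.4},{"rx": 0,"ry": 0,"rz": -10.4,"dx": 0,"dy": 0,"dz": 0,"gripper": 0.4},{"rx": 0,"ry": 0,"rz": 0,"dx": 0,"dy": -1,"dz": 30,"gripper": 0.4},{"rx": 0,"ry": 0,"rz": 0,"dx": 0,"dy": -1,"dz": 40,"gripper": 0.4},{"rx": 0,"ry": 0,"rz": 0,"dx": 0,"dy": 0,"dz": 30,"gripper": 0.4},{"rx": 0,"ry": 0,"rz": 0,"dx": 0,"dy": 0,"dz": 0,"gripper": 0.4}])

```text
clock: 18.23
tcp_pos: [0.3845, 0.3084, 0.1133]
orientation: [-0.005, -3.139, 0.004]
contact_force: [-0.2, -0.1, 0.1]
grip_width: 0.0597
gripper_force: 0.0
```

```bash
python3 - <<'E'
from h import *
o=r.get_obs();print(o["tcp_pos"],cv2.Rodrigues(np.array(o["orientation"]))[0].round(3),o["joints"],o["grip_width"])
n="wrist";C=cam(n);f=r.grab_frame(n);cv2.imwrite("pics/w6.png",f)
for p in((.3645,.309,.036),(.385,.309,.036),(.4305,.309,.036)):print(proj(n,p,C).round())
E
```

```text
[0.38450907 0.30840166 0.11333109] [[-1.     0.003 -0.002]
 [ 0.003  1.    -0.003]
 [ 0.002 -0.003 -1.   ]] [-0.0745443   0.53876842 -0.90830338  2.05602281  0.58193386  0.82677225
  0.23956519] 0.059704544940474426
[281. 197.]
[281. 224.]
[281. 280.]
```

View pics/w6.png

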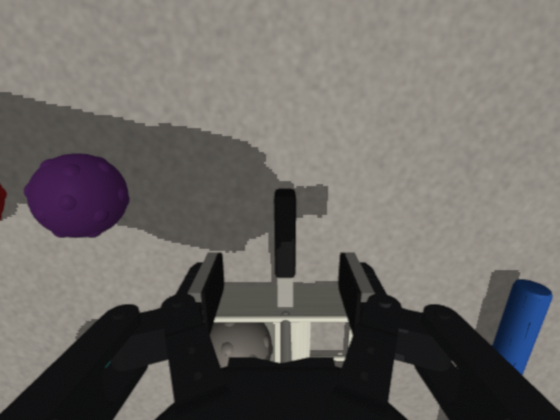

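The handle is at column 285, rows 188–277, so it's about 3 mm to +y of the TCP. I'll correct for that, descend and grip.

Request:
step_arm(grip_force=50, moves=[{"rx": 0,"ry": 0,"rz": 0,"dx": 0,"dy": 3,"dz": 30,"gripper": 0.4},{"rx": 0,"ry": 0,"rz": 0,"dx": 0,"dy": 0,"dz": 30,"gripper": 0.4},{"rx": 0,"ry": 0,"rz": 0,"dx": 0,"dy": 0,"dz": 15,"gripper": 0.4},{"rx": 0,"ry": 0,"rz": 0,"dx": 0,"dy": 0,"dz": 7,"gripper": 0.4},{"rx": 0,"ry": 0,"rz": 0,"dx": 0,"dy": 0,"dz": 0,"gripper": 0.4},{"rx": 0,"ry": 0,"rz": 0,"dx": 0,"dy": 0,"dz": 0,"gripper": -1},{"rx": 0,"ry": 0,"rz": 0,"dx": 0,"dy": 0,"dz": 0,"gripper": -1},{"rx": 0,"ry": 0,"rz": 0,"dx": 0,"dy": 0,"dz": 0,"gripper": -1},{"rx": 0,"ry": 0,"rz": 0,"dx": 0,"dy": 0,"dz": 0,"gripper": -1},{"rx": 0,"ry": 0,"rz": 0,"dx": 0,"dy": 0,"dz": 0,"gripper": -1},{"rx": 0,"ry": 0,"rz": 0,"dx": 0,"dy": 0,"dz": 0,"gripper": -1}])

```text
clock: 19.65
tcp_pos: [0.3854, 0.3124, 0.0327]
orientation: [0.0, 3.141, -0.0]
contact_force: [0.7, -1.9, 5.6]
grip_width: 0.0152
gripper_force: 52.7
```

Gripped. Now I slide it in; tool -x is world +x.

Request:
step_arm(moves=[{"rx": 0,"ry": 0,"rz": 0,"dx": -3,"dy": 0,"dz": -0.5,"gripper": -1},{"rx": 0,"ry": 0,"rz": 0,"dx": -8,"dy": 0,"dz": 0,"gripper": -1},{"rx": 0,"ry": 0,"rz": 0,"dx": -13,"dy": 0,"dz": 0,"gripper": -1},{"rx": 0,"ry": 0,"rz": 0,"dx": -16,"dy": 0,"dz": 0,"gripper": -1},{"rx": 0,"ry": 0,"rz": 0,"dx": -16,"dy": 0,"dz": 0,"gripper": -1},{"rx": 0,"ry": 0,"rz": 0,"dx": -16,"dy": 0,"dz": 0,"gripper": -1},{"rx": 0,"ry": 0,"rz": 0,"dx": -14,"dy": 0,"dz": 0,"gripper": -1},{"rx": 0,"ry": 0,"rz": 0,"dx": -10,"dy": 0,"dz": 0,"gripper": -1},{"rx": 0,"ry": 0,"rz": 0,"dx": -4,"dy": 0,"dz": 0,"gripper": -1}])

```text
clock: 20.78
tcp_pos: [0.4843, 0.313, 0.0329]
orientation: [0.001, -3.14, -0.001]
contact_force: [-6.1, -0.3, 7.0]
grip_width: 0.0155
gripper_force: 52.8
```

```bash
python3 - <<'E'
from h import *
o=r.get_obs();print(o["tcp_pos"],o["contact_force"],o["moment"],o["grip_width"])
n="top";C=cam(n);f=r.grab_frame(n);g=cv2.cvtColor(f,cv2.COLOR_BGR2GRAY)
# sieve bright rim: left/right wall columns in rows in front of mouth vs riser slats
for row in(205,212):
    x=g[row,100:220].astype(int);print(row,[(100+i,x[i]) for i in range(120) if x[i]>150])
for y in(.235,.387):print(proj(n,(.57,y,.044)).round(1))
for y in(.2085,.4135):print(proj(n,(.645,y,.15)).round(1))
E
```

```text
[0.48425957 0.31296139 0.03291135] [-6.12488045 -0.33925026  7.04629495] [-0.06420954  1.00883751 -0.05318248] 0.015518862738057025
205 []
212 []
[190.9 219.4]
[137.  218.5]
[194.8 186.7]
[116.1 185.3]
```

Request:
step_arm(moves=[{"rx": 0,"ry": 0,"rz": 0,"dx": -3,"dy": 0,"dz": -1,"gripper": -1},{"rx": 0,"ry": 0,"rz": 0,"dx": -8,"dy": -0.5,"dz": 0,"gripper": -1},{"rx": 0,"ry": 0,"rz": 0,"dx": -13,"dy": -0.5,"dz": 0,"gripper": -1},{"rx": 0,"ry": 0,"rz": 0,"dx": -16,"dy": 0,"dz": 0,"gripper": -1},{"rx": 0,"ry": 0,"rz": 0,"dx": -16,"dy": 0,"dz": 0,"gripper": -1},{"rx": 0,"ry": 0,"rz": 0,"dx": -16,"dy": 0,"dz": 0,"gripper": -1},{"rx": 0,"ry": 0,"rz": 0,"dx": -14,"dy": 0,"dz": 0,"gripper": -1},{"rx": 0,"ry": 0,"rz": 0,"dx": -10,"dy": 0,"dz": 0,"gripper": -1},{"rx": 0,"ry": 0,"rz": 0,"dx": -5,"dy": 0,"dz": 0,"gripper": -1},{"rx": 0,"ry": 0,"rz": 0,"dx": -2,"dy": 0,"dz": 0,"gripper": -1},{"rx": 0,"ry": 0,"rz": 0,"dx": 0,"dy": 0,"dz": 0,"gripper": -1}])

```text
clock: 22.2
tcp_pos: [0.5882, 0.3114, 0.0339]
orientation: [-0.0, 3.141, 0.0]
contact_force: [0.9, 0.4, -2.6]
grip_width: 0.0149
gripper_force: 51.6
```

Request:
step_arm(moves=[{"rx": 0,"ry": 0,"rz": 0,"dx": 0,"dy": 0,"dz": 0.8,"gripper": -1},{"rx": 0,"ry": 0,"rz": 0,"dx": 0,"dy": 0,"dz": 0,"gripper": 0},{"rx": 0,"ry": 0,"rz": 0,"dx": 0,"dy": 0,"dz": 0,"gripper": 0},{"rx": 0,"ry": 0,"rz": 0,"dx": 0,"dy": 0,"dz": 0,"gripper": 0},{"rx": 0,"ry": 0,"rz": 0,"dx": 0,"dy": 0,"dz": 0,"gripper": 0},{"rx": 0,"ry": 0,"rz": 0,"dx": 0,"dy": 0,"dz": -15,"gripper": 0},{"rx": 0,"ry": 0,"rz": 0,"dx": 0,"dy": 0,"dz": -30,"gripper": 0},{"rx": 0,"ry": 0,"rz": 0,"dx": 30,"dy": 0,"dz": -40,"gripper": 0},{"rx": 0,"ry": 0,"rz": 0,"dx": 45,"dy": 0,"dz": -40,"gripper": 0},{"rx": 0,"ry": 0,"rz": 0,"dx": 45,"dy": 0,"dz": -40,"gripper": 0},{"rx": 0,"ry": 0,"rz": 0,"dx": 30,"dy": -50,"dz": -20,"gripper": 0},{"rx": 0,"ry": 0,"rz": 0,"dx": 0,"dy": -60,"dz": 0,"gripper": 0},{"rx": 0,"ry": 0,"rz": 0,"dx": 0,"dy": -60,"dz": 0,"gripper": 0},{"rx": 0,"ry": 0,"rz": 0,"dx": 0,"dy": 0,"dz": 0,"gripper": 0}])

```text
clock: 23.95
tcp_pos: [0.4385, 0.1356, 0.2181]
orientation: [0.014, 3.141, -0.007]
contact_force: [0.2, 1.1, -0.0]
grip_width: 0.0429
gripper_force: 0.0
```

```bash
python3 - <<'E'
from h import *
o=r.get_obs();print(o["tcp_pos"],o["clock"],o["contact_force"])
for n in("top","scene"):
    C=cam(n);f=r.grab_frame(n);cv2.imwrite(f"pics/{n}_end.png",f);g=cv2.cvtColor(f,cv2.COLOR_BGR2GRAY)
    p=proj(n,(.5977,.311,.036),C);print(n,p.round(),[proj(n,(x,.311,.036),C).round(1).tolist() for x in(.5647,.6307)])
    k=np.zeros_like(g);cv2.circle(k,tuple(int(v) for v in p),35,1,-1)
    m=((g<45)&(k>0)).astype(np.uint8);q,l,s,c=cv2.connectedComponentsWithStats(m)
    for i in range(1,q):
        if s[i,4]>20:print(s[i],c[i].round(1),ray(n,*c[i],.036,C).round(3),ray(n,c[i][0],s[i,1]+s[i,3],.036,C).round(3))
    if n=="top":
        hsv=cv2.cvtColor(f,cv2.COLOR_BGR2HSV)
        a=cv2.cvtColor(cv2.imread("pics/top0.png"),cv2.COLOR_BGR2GRAY)
        d=(cv2.absdiff(a,g)>40).astype(np.uint8);q,l,s,c=cv2.connectedComponentsWithStats(d)
        for i in range(1,q):
            if s[i,4]>40:print("diff",s[i])
E
```

```text
[0.43854084 0.13556985 0.2181463 ] 23.95 [ 0.17660231  1.12575631 -0.03541875]
top [165. 210.] [[164.5, 221.1], [165.6, 198.1]]
[163 198   8  24 170] [166.5 209.6] [0.598 0.307 0.036] [0.562 0.305 0.036]
diff [147 155  17   5  73]
diff [172 171  18   3  44]
diff [352 181   9   9  66]
diff [357 193   9   9  67]
diff [163 198   8  24 168]
diff [400 201   9   9  69]
diff [395 217  10  10  72]
diff [265 221  28  39 294]
diff [195 233  49  59 528]
diff [249 252  25  18 123]
diff [250 304  85 106 660]
diff [523 356  37  26 618]
diff [256 405  41  15 378]
scene [357. 301.] [[366.9, 293.3], [347.5, 309.2]]
[355 293  12  12  86] [360.8 298.7] [0.586 0.312 0.036] [0.598 0.324 0.036]
```

Handle centre is at x=0.598, so the pan centre is about 91 mm inside the mouth, against the 76 mm needed. The bystanders haven't moved.

```bash
python3 -c "
from bench import r
print(r.hand_in())"
```

```text
the job is handed in; nothing more can be done
None
```

I shook all four weights into the tray, slid the sieve with both balls about 91 mm in under the riser by its end handle, let go, and handed the job in at about 24 s; hand-in gave no verdict.

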